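# Lay the desk clock on its back in the service cradle

### The arm

A 7-joint arm with a two-finger parallel gripper is mounted at the origin on the work surface. World frame = base frame: x ahead of the robot, y to its left, z up, the work surface at z = 0. Lengths are in mm, angles in rad, forces in N, time in s.
With the tool pointing down it reaches from about 400 to 925 mm from the base axis. Payload 5.6 kg.
Tool frame: the origin (TCP) lies at the very end of the fingers, on their centre line; the grasp point (between the pads) lies 19 mm behind it; y points along the fingers, x is the direction in which the jaws open and shut, and the axes are right-handed (so a half turn about y gives the same grasp; the last joint's range is limited). The gripper opens to 85 mm and grips with 20 to 120 N. Pads are 22 mm wide; open, the fingers measure 114 mm over their backs; the gripper's body (76 mm by 85 mm) begins 54 mm behind the grasp point. The pads swing forward as they close: fully open they stand 13 mm farther back than shut.
Start: joints at [-1.338, 0.468, -0.012, 1.603, 0.006, 1.071, -0.056], TCP at [177.047, 625.43, 231.29] pointing down, gripper open.
Joint ranges: [-2.53, 2.53], [-0.31, 2.02], [-1.57, 1.55], [0.28, 2.44], [-1.29, 4.43], [0.15, 1.84], [-2.92, 2.92]. Speed limits (rad/s): [2.57, 2.57, 3.14, 3.14, 3.14, 3.14, 3.14].

### API

Orientations are given as a rotation vector (axis times angle).
In Python, from bench import env gives the robot as it stands.
- The arm moves only by the shell command python3 -m pendant 'ROWS' [FORCE]. ROWS is JSON, a list that holds one entry, the list of rows, each a list of 7 numbers: the turn, a rotation vector about the tool's x, y, z in degrees, then the shift along the tool's x, y, z in mm, then the opening in per cent of the stroke, from 0 (shut) to 100 (fully open). A call has 1 to 20 rows; each row shifts and turns the commanded pose from where the row before left it, along the tool's axes as they then stand; what a row does not reach is not made up. A row lasts 1/12 s, in which the tool goes at most 41.7 mm and 7.16 degrees, less where a joint would pass 70% of its speed; a pose out of reach is approached as far as the arm can. A call with a gripper value outside its range is refused whole. The fingers move at their own pace and stop on an object; FORCE is the grip in N (left out, the last holds). Time passes only in rows, so rows that do not move let the fingers close. It gives the time, the measured TCP pose, the force and the opening at its end, in the units of the state.
- env.get_state(): the state, without advancing time (a new reading comes with each control period).
- env.snapshot(name): name is "side" or "top" or "wrist"; returns a dict with "frame" (384x512x3 uint8, blue, green, red), "depth" (384x512 float32, mm along the optical axis (not along the pixel's ray), 0 where there is no reading), "fov_y" (degrees; the focal length in pixels is half the picture's height over the tangent of half this angle, whatever the lens; pixels are square), "cx", "cy" (the principal point, pixels), "dist" ([k1, k2, p1, p2, k3] as OpenCV has them; the pictures are not rectified), "eye" and "attitude" of the camera in the world. Camera axes: x right, y up, looking along -z (the intrinsics and any distortion apply to the point x, -y, -z); pixel columns grow to the right and rows downward; lengths in mm; the calibration is good to about 2 mm. A picture is of the moment at which its call begins.
- env.job_done(): hands the job in, once; it reports no verdict.
Trained networks look in a picture, given as the dict that the camera call returned (one of the last four; its "shot" number tells which), for a name from the list of things; names that differ only in an ending like _2 or _b are one class to them, and where a whole thing is asked for, a point or a joint stands for the part that bears it (a point fixed in the world has none). Each returns a list of dicts, best first, with "p" (0 to 1); they miss things now and then, are a little off and sometimes report something else, mostly with a low value. They report only what shows in the picture. A call takes as long as a camera call. They do not tell look-alikes from the thing itself.
- env.recognise(thing, picture): "centre" ([x, y, z] in mm, in world coordinates, good to about 4 mm: the middle of the surface that is visible of it).
- env.cut_out(thing, picture): "pixels" (384x512 bool, what is visible of it).
The state is a dict: "t": time; "q": joint angles; "joint_velocities": joint speeds; "effort": joint torques, N m; "ee_pos": TCP position; "orientation": TCP orientation; "force": force on the tool from outside, world axes, zero at the start; "moment": the same for the moment, N m; "gripper_width": opening from 0.0 (shut) to 1.0 (fully open).
Only numpy, scipy, OpenCV 4.12 (cv2) and the standard library are available. Lean on these libraries where they do the work, as an engineer would, in place of code of your own. Each camera call takes 0.05 s, during which the arm holds its last target.

### The job

Tip the tall wooden desk clock over the steel stop bar at its foot and let it down gently onto its back, squarely on the cradle's padded rest, dial up. Do not grip, lift or drop it: one open finger behind it can push while the other, in front, holds it back. Leave the jar, small alarm clock and cup alone.

Things in the scene. Friction and masses are not known exactly. Their poses are not given: they have to be found in the camera images.
- clock: Tall dark wood desk clock, loose, 0.35 to 0.6 kg, centre of mass at mid height: 36 mm deep (x), 90 wide (y), 170 tall (z). Origin: centre of underside. Dial on its +x face, plain back on -x. Starts upright on the cradle's platform, back 1 to 4 mm from the stop bar, within 0.05 rad of the cradle's axes. Past a lean of about 12 degrees it falls freely unless held back in front.
- clock_heel (a point): Middle of the clock's lower back edge (18 mm behind the clock's origin, along its -x); axes as the clock's.
- clock_top (a point): Middle of the clock's upper back edge, 170 mm above the heel along the clock's z; axes as the clock's.
- cradle: Wooden service cradle, fixed. Origin on the bench (z = 0) below the stop bar; z up; its -x, roughly towards world -y, is the way the clock tips. Foot platform: top at z = 30 mm, x = -15 to 70, y = -60 to 60 mm. Base plate 10 mm thick, x = -130 to 70 mm.
- stop_bar (a point): Middle of the axis of the steel stop bar, at cradle x = 0, z = 30 mm. The bar runs along y, 110 mm long, radius 6 mm, so its upper half stands 6 mm above the platform. The clock tips over it; its heel meanwhile rolls back some 10 mm, away from the rest.
- rest_pad (a point): Middle of the upper face of the dark rubber pad, at cradle x = -100, z = 63 mm; pad 26 by 100 mm (y), sloping 15 degrees, higher towards -x. The laid clock bears on bar and pad, its z axis about 75 degrees from vertical, its top end 40 mm past the pad's edge (upper back edge near cradle x = -150, z = 77 mm), with free room there for a fingertip.
- oil_jar: Amber jar with black cap, 42 mm diameter, 62 mm tall, origin under its centre. Bystander, beside the cradle.
- alarm_clock: Small grey alarm clock, 40 x 75 x 74 mm tall, origin under its centre. Bystander, beside the cradle.
- parts_cup: Steel cup, 60 mm diameter, 45 mm tall, origin under its centre. Bystander, beside the cradle.
Mind the look-alikes: they are no part of the job. Several things have the shape of the cradle; the one meant has the colours described above. There is more than one size of the clock; the one meant has the size given above.

How it is judged:
By the outcome, as a careful person would: the job done as asked, in the order asked, and still so for the second after the job is handed in, with the robot touching nothing.
It also fails if it takes over 54 s, if anything falls off the work surface, if the arm or the gripper's body presses on something with over 40 N, if the wrist force passes 120 N, or if a joint passes its speed limit or range.

## Working session

There is one attempt and no reset: what is moved stays moved. The work goes in short steps, Python scripts to look and compute and a shell command to move; the robot and the scene stay as the last step left them, time stands still between calls to the robot, and variables do not carry over. Pictures are saved under pics/ and viewed, and the job is handed in when it is done.

```bash
ls; mkdir -p pics
python3 - <<'E'
from bench import env
import cv2,pickle
print(env.get_state())
for n in ["side","top","wrist"]:
    s=env.snapshot(n); cv2.imwrite(f"pics/{n}0.png",s["frame"]); pickle.dump(s,open(f"{n}0.pkl","wb"))
    print(n,{k:v for k,v in s.items() if k not in("frame","depth")})
    for t in ["clock","cradle","oil_jar","alarm_clock","parts_cup"]:
        print(t,[(r["p"],[round(c) for c in r["centre"]]) for r in env.recognise(t,s)])
E
```

```text
pics
{'t': 0.0, 'q': array([-1.33800621,  0.4683717 , -0.01160205,  1.60366126,  0.0059563 ,
        1.07137917, -0.05627739]), 'joint_velocities': array([-0.00061775,  0.00066316, -0.00083144, -0.00068199,  0.00115349,
       -0.00027792, -0.00064971]), 'effort': array([-1.90862006e-04, -5.32369745e+01,  2.13164929e-02, -2.51311255e+01,
        1.14410088e-02,  7.61998643e-03, -6.10870842e-06]), 'ee_pos': array([176.89959121, 624.87106141, 230.32628189]), 'orientation': array([-1.32833163, -1.00265454,  1.00493401]), 'force': array([-0.33156832, -0.99998225, -1.49322742]), 'moment': array([-0.01637462,  0.01246744,  0.02449001]), 'gripper_width': 1.0017337608386063}
side {'fov_y': 57.22044585985337, 'cx': 260.28957621602177, 'cy': 188.5153609941252, 'dist': array([-0.0348124,  0.       ,  0.       ,  0.       ,  0.       ]), 'eye': array([319.54365002, 457.35035332, 691.68180739]), 'attitude': array([ 0.27997526, -0.94273651, -2.38041935]), 'shot': 1}
clock [(0.78, [708, -181, 78]), (0.67, [614, 79, 147])]
cradle [(0.9, [437, -200, 32]), (0.59, [600, -6, 19])]
oil_jar [(0.8, [427, 2
[... 269 characters left out ...]
,   29.21867924, 1357.10893359]), 'attitude': array([ 0.08478442, -0.08716532, -1.56164718]), 'shot': 2}
clock [(0.94, [752, 175, 216]), (0.69, [621, 62, 198]), (0.68, [710, -190, 118])]
cradle [(0.95, [614, -15, 10]), (0.62, [438, -219, 30])]
oil_jar [(0.6, [438, 12, 62])]
alarm_clock [(0.86, [461, 115, 70])]
parts_cup [(0.94, [817, -17, 13])]
wrist {'fov_y': 61.9709442401919, 'cx': 254.0707924507219, 'cy': 199.37754983420416, 'dist': array([-0.04987114,  0.        ,  0.        ,  0.        ,  0.        ]), 'eye': array([ 94.38089907, 649.17428961, 374.59394077]), 'attitude': array([-0.28681271, -0.21676275,  1.28120397]), 'shot': 3}
clock []
cradle []
oil_jar []
alarm_clock []
parts_cup []
```

View pics/side0.png

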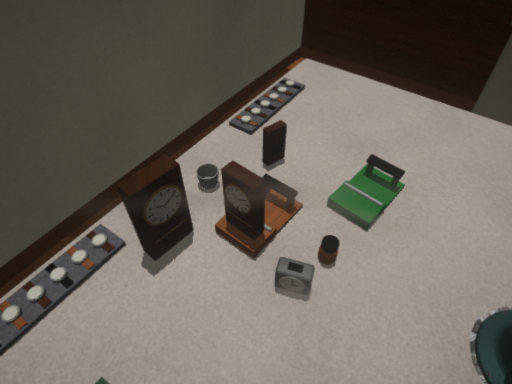

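View pics/top0.png

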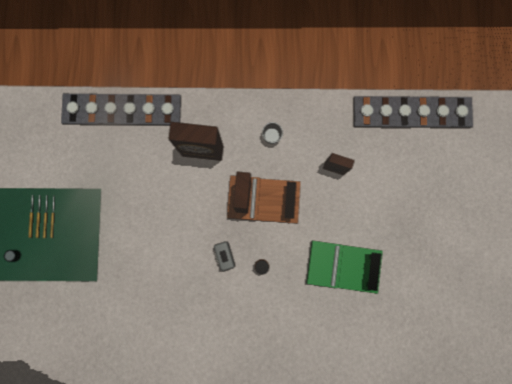

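View pics/wrist0.png

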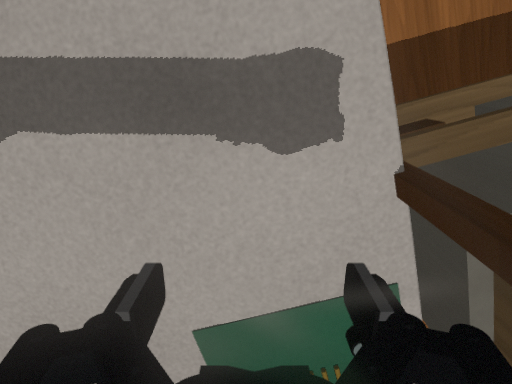

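```bash
cat > h.py <<'E'
import numpy as np,cv2,pickle
from scipy.spatial.transform import Rotation as R
def K(s):
    f=s["frame"].shape[0]/2/np.tan(np.radians(s["fov_y"])/2)
    return np.array([[f,0,s["cx"]],[0,f,s["cy"]],[0,0,1.]])
def cloud(s):
    H,W=s["depth"].shape
    v,u=np.mgrid[:H,:W]
    p=cv2.undistortPoints(np.stack([u.ravel(),v.ravel()],1).astype(float)[:,None],K(s),s["dist"])[:,0]
    d=s["depth"].ravel()[:,None]
    c=np.c_[p[:,0:1]*d,-p[:,1:2]*d,-d]
    w=R.from_rotvec(s["attitude"]).apply(c)+s["eye"]
    w[d[:,0]==0]=np.nan
    return w.reshape(H,W,3)
def proj(s,P):
    c=R.from_rotvec(s["attitude"]).inv().apply(np.atleast_2d(P)-s["eye"])
    c=c*[1,-1,-1]
    return cv2.projectPoints(c[:,None],np.zeros(3),np.zeros(3),K(s),s["dist"])[0][:,0]
E
python3 - <<'E'
from h import *
for n,(x0,y0,x1,y1) in {"side":(190,130,330,270),"top":(215,160,315,240)}.items():
    s=pickle.load(open(n+"0.pkl","rb"))
    c=s["frame"][y0:y1,x0:x1]
    k=560//(y1-y0) if n=="side" else 6
    cv2.imwrite(f"pics/{n}_crop.png",cv2.resize(np.clip(c.astype(float)*1.6,0,255).astype(np.uint8),None,fx=k,fy=k,interpolation=cv2.INTER_CUBIC))
s=pickle.load(open("top0.pkl","rb")); w=cloud(s)
np.set_printoptions(precision=0,suppress=True,linewidth=250)
print("clean zs"); print(w[165:235:3,222:308:4,2])
def box(m):
    p=w[m][:,:2].astype(np.float32); r=cv2.minAreaRect(p); return len(p),r
reg=np.zeros(w.shape[:2],bool); reg[165:240,220:310]=1
z=w[...,2]
print("clock top",box(reg&(z>185)&(z<215)), np.nanmedian(z[reg&(z>185)]))
print("cradle",box(reg&(z>6)))
print("pad",box(reg&(z>50)&(w[...,1]<-60)))
E
```

```text
clean zs
[[  0.   3.  -0.  -0.   1.   1.   2.  -3.   3.  -4.   2.  -1.  -1.   2.  -2.   4.   1.   3.  -2.  -3.  -0.  -2.]
 [  2.   3.   3.   1.   1.  -1.  -3.  -3.  -0.   0.   6.  -1.  -1.  -2.   4.  -0.   1.  -3.  -0.   2.  -0.   1.]
 [ -2.  -2.  -5.   2. 197.  -3.  -3.  -8.   1.  -1.   1.  -2.  -1.  -5.   4.   0.   2.   1.   5.  -2.  -0.   0.]
 [  3.  -1.  -2.  -1. 199. 196. 203. 199.   6.  -3.  -4.  -2.   0.  -0.   6.  -3.  -3.   1.   3.   1.   0.  -1.]
 [ -1.   0.  27.  31. 201. 199. 199. 201.  29.  33.  -2.   1.  -2.  -1.   4.  -1.   2.  -1.   2.   1.  -1.   3.]
 [  2.  -4.  31.  31. 204. 200. 199. 197.  41.  28.  11.   8.   8.   8.  11.   8.   3.  -4.   2.  -0.  -2.   3.]
 [  5.  -3.  32.  30. 199. 198. 200. 184.  34.  29.  16.  13.  10.   3.   9.  12.   6.  61.  65.   9.  -3.  -3.]
 [ -3.   1.  30.  30. 196. 200. 200. 156.  43.  30.   6.  10.  11.   8.  10.  11.   9.  62.  64.  12.  -2.  -1.]
 [ -5.   1.  31.  34. 200. 205. 203. 132.  39.  24.   9.   7.  12.  10.   9.  13.   9.  61.  67.  13.   0.   2.]
 [ -2.   0.  35. 181. 200. 200. 199.  97.  36.  29.  10.  10.   9.  12.  1
[... 1288 characters left out ...]
   0.  -0.  -0.   2.  -5.  -3.  -0.  -3.   1.  -2.   2.  -1.  -1.   0.   5.  -1.   0.  -2.   5.   2.  -2.]
 [ -3.   2.  -4.   2.   2.   1.  -5.   1.  -1.   7.  -6.   0.  -1.  -2.  -5.   4.   1.  -2.  -3.   4.   1.   1.]
 [  2.   5.  -4.  -2.  -1.  -1.   1.   1.   1.  -0.   4.  -4.   2.   1.   1.   3.  -2.   7.   2.   2.   1.  -6.]]
clock top (546, ((626.7894897460938, 62.86154556274414), (35.89299774169922, 90.15203857421875), 84.78157806396484)) 200.06508580497143
cradle (3050, ((611.0700073242188, 2.3182144165039062), (203.85093688964844, 252.93869018554688), 1.9591131210327148))
pad (247, ((615.7171630859375, -71.1072998046875), (20.064149856567383, 98.20857238769531), 89.49436950683594))
```

```bash
python3 - <<'E'
import cv2
E
ls pics
```

```text
side0.png
side_crop.png
top0.png
top_crop.png
wrist0.png
```

View pics/side_crop.png

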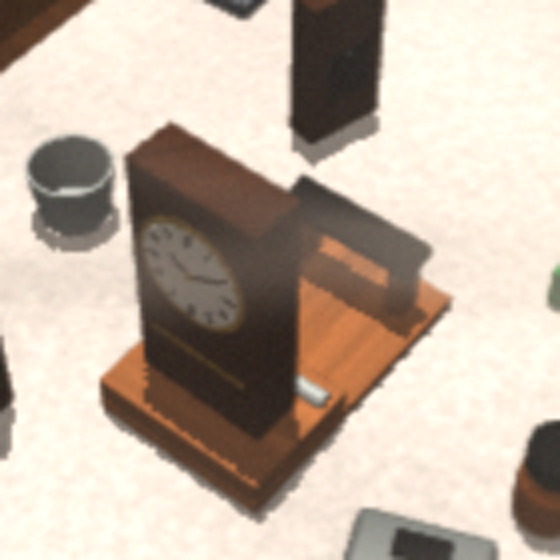

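View pics/top_crop.png

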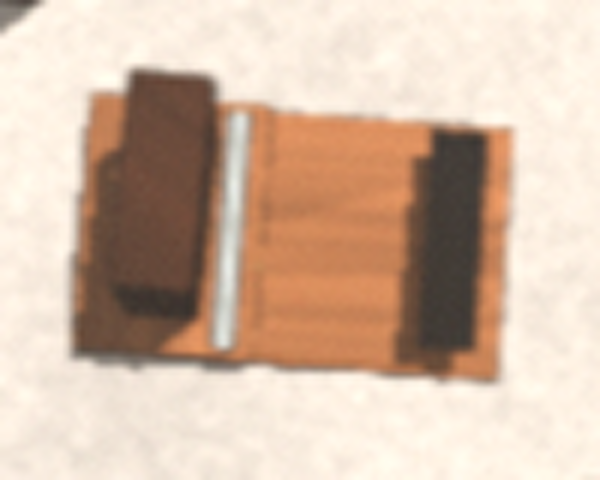

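```bash
cat > fit.py <<'E'
from h import *
from scipy.optimize import minimize
s=pickle.load(open("top0.pkl","rb")); w=cloud(s); z=w[...,2]
t=pickle.load(open("side0.pkl","rb")); wt=cloud(t)
def fitplane(w,n):
    z=w[...,2]
    xy=w[...,:2]
    near=(abs(w[...,0]-615)<130)&(abs(w[...,1]-0)<150)
    # pad
    m=near&(z>52)&(z<78)&(w[...,1]<-50)&(w[...,1]>-130)
    def rect(m,dims):
        p=w[m][:,:2]; c0=np.median(p,0)
        # robust: fit rect by maximising inside minus area using edges percentiles
        best=None
        for a in np.radians(np.arange(-8,8.01,.25)):
            e=np.array([np.cos(a),np.sin(a)]);f=np.array([-e[1],e[0]])
            u=(p-c0)@e;v=(p-c0)@f
            lo,hi=np.percentile(u,[1.5,98.5]);l2,h2=np.percentile(v,[1.5,98.5])
            A=(hi-lo)*(h2-l2)
            if best is None or A<best[0]: best=(A,np.degrees(a),c0+e*(lo+hi)/2+f*(l2+h2)/2,hi-lo,h2-l2)
        return best,len(p)
    print(n,"pad",rect(m,0), np.median(z[m]))
    print(n,"ctop",rect(near&(z>190)&(z<212),0))
    m=near&(z>5)&(z<15); print(n,"plate",rect(m,0))
    m=near&(z>5)&(z<40); print(n,"plate+platf",rect(m,0))
fitplane(w,"top"); fitplane(wt,"side")
# bar by colour in top
f=s["frame"].astype(int); bar=(f.min(2)>115)&(abs(f[...,2]-f[...,0])<40)&(z>22)&(z<48)&(abs(w[...,0]-615)<75)&(w[...,1]>0)&(w[...,1]<60)
p=w[bar]; c=p.mean(0); U=np.linalg.svd((p-c)[:,:2])[2][0]; q=(p-c)[:,:2]@U
print("bar",len(p),c,U,q.min(),q.max(),c[:2]+U*(q.min()+q.max())/2)
E
python3 fit.py
```

```text
top pad ((np.float64(2443.034863974076), np.float64(-3.5), array([616.68562127, -65.70340494]), np.float64(95.82380591363464), np.float64(25.495072343254314)), 355) 63.18967187686076
top ctop ((np.float64(13336.845127794273), np.float64(8.0), array([661.27241852,  86.41869948]), np.float64(161.33242858147702), np.float64(82.66685901315137)), 564)
top plate ((np.float64(62853.76264270714), np.float64(-8.0), array([618.98534714,   1.80050747]), np.float64(231.53303583181713), np.float64(271.46779472266485)), 1535)
top plate+platf ((np.float64(64049.34807064173), np.float64(-8.0), array([616.09134183,  -7.53433501]), np.float64(218.97136490686154), np.float64(292.50102221304064)), 2413)
side pad ((np.float64(2279.280686360816), np.float64(-3.7499999999999996), array([616.10493709, -62.59842606]), np.float64(96.6964632959764), np.float64(23.571500018405104)), 365) 63.127627091849604
side ctop ((np.float64(14304.782789755092), np.float64(8.0), array([660.53788432,  92.60607576]), np.float64(164.0839954036257), np.float64(87.17963476308066)), 770)
side plate ((np.float64(56833.151005493855), np.float64(-8.0), array([616.01430992,   3.79594636]), np.float64(195.85974530864115), np.float64(290.172699428025)), 1072)
side plate+platf ((np.float64(63349.707555245426), np.float64(-8.0), array([610.58228388,   3.2440037 ]), np.float64(207.83214996840087), np.float64(304.8118761456166)), 2293)
bar 78 [622.97037088  36.08960021  35.89872983] [-0.99751115  0.0705089 ] -53.21853924898362 53.205715564281036 [622.97676677  36.08914812]
```

```bash
cat > st.py <<'E'
from h import *
from bench import env
import json
np.set_printoptions(precision=3,suppress=True,linewidth=200)
s=env.get_state(); M=R.from_rotvec(s["orientation"]).as_matrix()
print("t",round(s["t"],2),"q",s["q"],"pos",s["ee_pos"].round(1),"F",s["force"].round(1),"g",round(s["gripper_width"],2))
print("toolx",M[:,0],"tooly",M[:,1],"toolz",M[:,2])
open("log.jsonl","a").write(json.dumps([list(s["q"]),list(s["ee_pos"]),list(s["orientation"])])+"\n")
E
python3 st.py; rm log.jsonl; python3 st.py>/dev/null
```

```text
t 0.9 q [-1.338  0.467 -0.012  1.603  0.006  1.071 -0.056] pos [177.  625.4 231.3] F [0.2 0.4 0.3] g 1.0
toolx [0.272 0.962 0.   ] tooly [ 0.  0. -1.] toolz [-0.962  0.272 -0.   ]
```

```bash
python3 -m pendant '[[[0,0,0,0,-40,0,100],[0,0,0,0,-40,0,100],[0,0,0,-10,-38,-10,100],[0,0,0,-23,0,-32,100],[0,0,0,-23,0,-32,100],[0,0,0,-23,0,-32,100],[0,0,0,-23,0,-32,100],[0,0,0,-23,0,-32,100],[0,0,0,-23,0,-32,100]]]'; python3 st.py;python3 -m pendant '[[[0,0,0,-23,0,-32,100],[0,0,0,-23,0,-32,100],[0,0,0,-23,0,-32,100],[0,0,0,-23,0,-32,100],[0,0,0,-23,0,-32,100],[0,0,0,-23,0,-32,100]]]'; python3 st.py
```

```text
t: 1.65
ee_pos: [332.0, 426.3, 349.6]
orientation: [-1.327, -1.004, 1.003]
force: [0.7, 0.6, 0.1]
gripper_width: 1.001
t 1.65 q [-1.054  0.176  0.096  1.732 -0.018  1.234  0.341] pos [332.  426.3 349.6] F [0.7 0.6 0.1] g 1.0
toolx [0.272 0.962 0.001] tooly [ 0.     0.001 -1.   ] toolz [-0.962  0.272 -0.   ]
t: 2.15
ee_pos: [479.1, 241.3, 349.7]
orientation: [-1.327, -1.005, 1.003]
force: [0.8, 0.9, -0.6]
gripper_width: 0.999
t 2.15 q [-0.763  0.165  0.269  1.75  -0.047  1.232  0.813] pos [479.1 241.3 349.7] F [ 0.8  0.9 -0.6] g 1.0
toolx [0.272 0.962 0.001] tooly [ 0.001  0.001 -1.   ] toolz [-0.962  0.272 -0.   ]
```

```bash
python3 -m pendant '[[[0,-2,0,-22,0,-32,100],[0,-2,0,-22,0,-32,100],[0,-2,0,-22,0,-32,100],[0,-2,0,-22,0,-32,100],[0,-2,0,-22,0,-32,100],[0,-2,0,-20,0,-30,100]]]'; python3 st.py;python3 -m pendant '[[[0,0,-5,-16,10,0,100],[0,0,-6,-16,10,0,100],[0,0,-6,-16,10,0,100],[0,0,-6,-16,10,0,100],[0,0,-6,-10,0,0,100],[0,0,-6,-10,0,0,100]]]'; python3 st.py
```

```text
t: 2.65
ee_pos: [641.2, 77.5, 349.6]
orientation: [-1.24, -1.161, 1.161]
force: [0.3, 1.3, 0.4]
gripper_width: 0.999
t 2.65 q [-0.44   0.379  0.369  1.491 -0.139  1.297  1.448] pos [641.2  77.5 349.6] F [0.3 1.3 0.4] g 1.0
toolx [ 0.066  0.998 -0.   ] tooly [ 0.001 -0.    -1.   ] toolz [-0.998  0.066 -0.001]
t: 3.15
ee_pos: [635.2, 3.4, 292.5]
orientation: [-0.791, -1.409, 0.692]
force: [-0.1, 0.7, 0.2]
gripper_width: 0.997
t 3.15 q [ 0.035  0.461  0.262  1.621 -0.746  1.312  2.071] pos [635.2   3.4 292.5] F [-0.1  0.7  0.2] g 1.0
toolx [0.054 0.815 0.578] tooly [ 0.041  0.576 -0.816] toolz [-0.998  0.068 -0.002]
```

```bash
python3 -m pendant '[[[0,0,-6,-12,0,0,100],[0,0,-6,-12,0,0,100],[0,0,-6,-12,0,0,100]]]'; python3 st.py;python3 -m pendant '[[[0,0,-6,-12,0,0,100],[0,0,-6,-12,0,0,100],[0,0,-6,-12,0,0,100],[0,0,-5,-8,0,0,100]]]'; python3 st.py
```

```text
t: 3.4
ee_pos: [633.7, -24.0, 269.3]
orientation: [-0.553, -1.492, 0.448]
force: [0.8, 0.4, -0.9]
gripper_width: 0.998
t 3.4 q [ 0.232  0.599  0.196  1.618 -0.97   1.472  2.305] pos [633.7 -24.  269.3] F [ 0.8  0.4 -0.9] g 1.0
toolx [0.038 0.597 0.801] tooly [ 0.057  0.799 -0.598] toolz [-0.998  0.068 -0.003]
t: 3.73
ee_pos: [631.5, -45.5, 228.5]
orientation: [-0.243, -1.552, 0.134]
force: [-0.2, -0.3, -0.6]
gripper_width: 1.002
t 3.73 q [ 0.41   0.837  0.092  1.577 -1.154  1.693  2.5  ] pos [631.5 -45.5 228.5] F [-0.2 -0.3 -0.6] g 1.0
toolx [0.018 0.238 0.971] tooly [ 0.067  0.969 -0.238] toolz [-0.998  0.07   0.001]
```

```bash
python3 -m pendant '[[[0,0,0,-26,-3,4,100],[0,0,0,-26,-3,4,100],[0,0,0,-26,-3,4,100],[0,0,0,-20,-3,4,100]]]'; python3 st.py
python3 - <<'E'
from bench import env
import cv2
for n in ["side","top"]: cv2.imwrite(f"pics/{n}1.png",env.snapshot(n)["frame"])
E
```

```text
t: 4.07
ee_pos: [612.8, -78.2, 135.5]
orientation: [-0.244, -1.552, 0.14]
force: [0.4, 0.3, 0.0]
gripper_width: 1.001
t 4.07 q [ 0.453  0.978  0.107  1.555 -1.116  1.677  2.629] pos [612.8 -78.2 135.5] F [0.4 0.3 0. ] g 1.0
toolx [0.018 0.242 0.97 ] tooly [ 0.064  0.968 -0.242] toolz [-0.998  0.067  0.002]
```

View pics/side1.png

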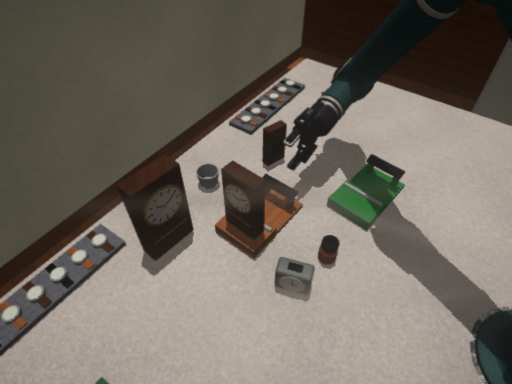

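```bash
python3 -m pendant '[[[0,0,0,25,3,-4,100],[0,0,0,26,3,-4,100],[0,0,0,26,3,-4,100],[0,0,0,21,3,-4,100],[0,0,5,8,0,0,100],[0,0,6,12,0,0,100],[0,0,6,12,0,0,100],[0,0,6,12,0,0,100],[0,0,6,12,0,0,100],[0,0,6,12,0,0,100],[0,0,6,12,0,0,100],[0,0,6,10,0,0,90],[0,0,6,10,0,0,90],[0,0,6,16,-10,0,90],[0,0,6,16,-10,0,90],[0,0,6,16,-10,0,80],[0,0,5,16,-10,0,80]]]'; python3 st.py
```

```text
t: 5.58
ee_pos: [639.2, 69.3, 365.5]
orientation: [-1.245, -1.164, 1.159]
force: [1.0, -0.3, 0.1]
gripper_width: 0.797
t 5.58 q [-0.436  0.362  0.376  1.48  -0.132  1.32   1.455] pos [639.2  69.3 365.5] F [ 1.  -0.3  0.1] g 0.8
toolx [ 0.066  0.998 -0.002] tooly [ 0.006 -0.002 -1.   ] toolz [-0.998  0.066 -0.006]
```

```bash
python3 -m pendant '[[[0,0,0,-3.5,30,6,80],[0,0,0,-3.5,30,6,80],[0,0,0,0,30,0,80],[0,0,0,0,30,0,80],[0,0,0,0,14,0,80],[0,0,0,0,0,0,80]]]'; python3 st.py
python3 - <<'E'
from bench import env
from h import *
for n in ["side","top","wrist"]:
    s=env.snapshot(n); pickle.dump(s,open(n+"2.pkl","wb"))
    f=s["frame"] 
    if n=="side": f=cv2.resize(f[130:270,190:330],None,fx=4,fy=4)
    if n=="top": f=cv2.resize(f[130:240,215:315],None,fx=5,fy=5)
    cv2.imwrite(f"pics/{n}2.png",np.clip(f*1.5,0,255).astype(np.uint8))
E
```

```text
t: 6.08
ee_pos: [624.3, 62.1, 224.9]
orientation: [-1.235, -1.157, 1.163]
force: [-0.1, 0.4, 0.2]
gripper_width: 0.796
t 6.08 q [-0.413  0.447  0.351  1.683 -0.174  1.048  1.499] pos [624.3  62.1 224.9] F [-0.1  0.4  0.2] g 0.8
toolx [0.066 0.998 0.   ] tooly [-0.005  0.001 -1.   ] toolz [-0.998  0.066  0.005]
```

View pics/side2.png

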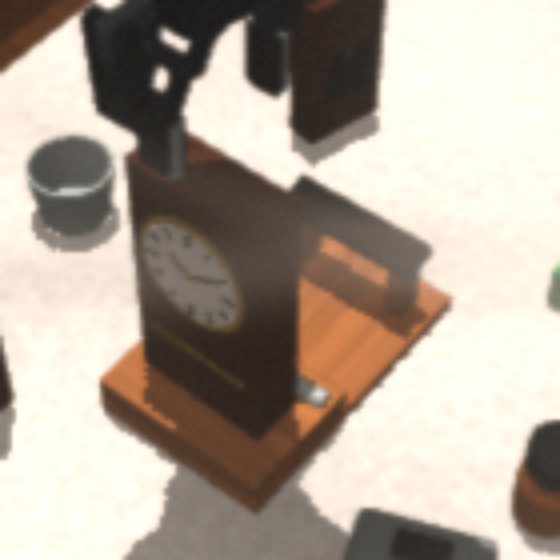

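View pics/wrist2.png

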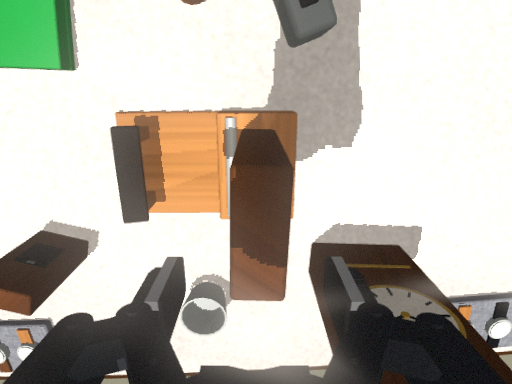

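```bash
python3 -m pendant '[[[0,0,0,0.5,15,-2,80],[0,0,0,0.5,15,0,80],[0,0,0,0,15,0,80],[0,0,0,0,10,0,80],[0,0,0,0,0,0,70],[0,0,0,0,0,0,64],[0,0,0,0,0,0,60],[0,0,0,0,0,0,58],[0,0,0,0,0,0,58]]]' 20; python3 st.py
python3 - <<'E'
from bench import env
from h import *
for n in ["side","wrist"]:
    s=env.snapshot(n); pickle.dump(s,open(n+"3.pkl","wb"))
    f=s["frame"] 
    if n=="side": f=cv2.resize(f[130:270,190:330],None,fx=4,fy=4)
    cv2.imwrite(f"pics/{n}3.png",np.clip(f*1.5,0,255).astype(np.uint8))
E
```

```text
t: 6.98
ee_pos: [629.4, 61.7, 173.3]
orientation: [-1.241, -1.162, 1.159]
force: [-0.1, 0.2, -0.3]
gripper_width: 0.582
t 6.98 q [-0.399  0.508  0.337  1.718 -0.199  0.947  1.519] pos [629.4  61.7 173.3] F [-0.1  0.2 -0.3] g 0.58
toolx [0.066 0.998 0.001] tooly [ 0.002  0.    -1.   ] toolz [-0.998  0.066 -0.002]
```

View pics/side3.png

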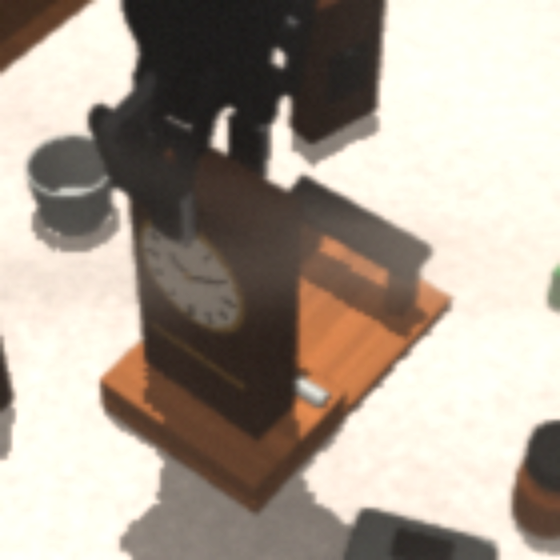

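View pics/wrist3.png

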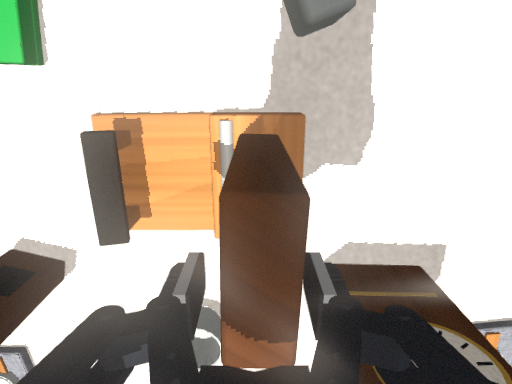

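```bash
python3 -m pendant '[[[0,0,-1,-2.4,-0.3,1,58],[0,0,-1,-2.4,-0.3,1,58],[0,0,-1,-2.4,-0.3,0,58],[0,0,-1,-2.4,-0.3,0,58],[0,0,-1,-2.4,-0.3,0,58],[0,0,-1,-2.4,-0.3,0,58],[0,0,-1,-2.4,-0.3,0,58],[0,0,-1,-2.4,-0.3,0,58],[0,0,-1,-2.4,-0.3,0,58],[0,0,-1,-2.4,-0.3,0,58]]]'; python3 st.py
cat > look.py <<'E'
import sys
from bench import env
from h import *
k=sys.argv[1]
for n in ["side","wrist"]:
    s=env.snapshot(n); pickle.dump(s,open(n+k+".pkl","wb"))
    f=s["frame"] 
    if n=="side": f=cv2.resize(f[110:270,190:350],None,fx=3.6,fy=3.6)
    cv2.imwrite(f"pics/{n}{k}.png",np.clip(f*1.5,0,255).astype(np.uint8))
E
python3 look.py 4
```

```text
t: 7.92
ee_pos: [625.2, 37.4, 173.4]
orientation: [-1.114, -1.243, 1.028]
force: [0.2, -0.4, -1.0]
gripper_width: 0.578
t 7.92 q [-0.221  0.491  0.261  1.744 -0.371  0.944  1.736] pos [625.2  37.4 173.4] F [ 0.2 -0.4 -1. ] g 0.58
toolx [0.065 0.982 0.175] tooly [ 0.012  0.175 -0.985] toolz [-0.998  0.067 -0.   ]
```

View pics/side4.png

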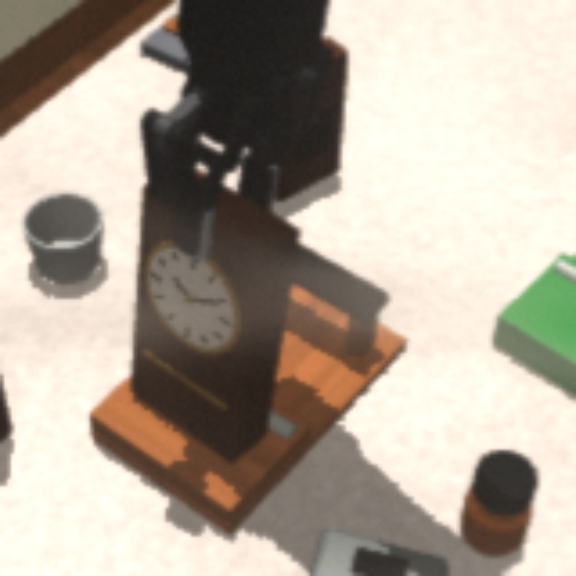

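View pics/wrist4.png

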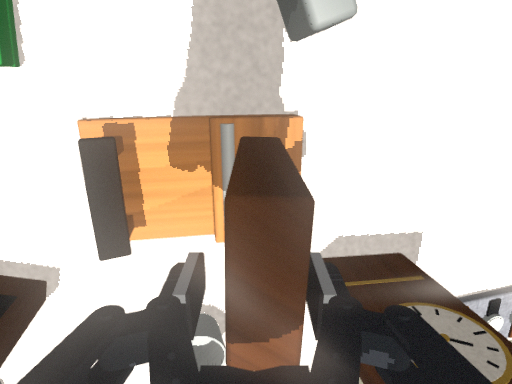

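```bash
python3 -m pendant '[[[0,0,-0.8,-2,-0.2,0,56],[0,0,-0.8,-2,-0.2,0,55],[0,0,-0.8,-2,-0.2,0,54],[0,0,-0.8,-2,-0.2,0,53],[0,0,-0.8,-2,-0.2,0,53],[0,0,-0.8,-2,-0.2,0,53],[0,0,-0.8,-2,-0.2,0,53],[0,0,-0.8,-2,-0.2,0,53],[0,0,-0.8,-2,-0.2,0,53],[0,0,-0.8,-2,-0.2,0,53],[0,0,-0.8,-2,-0.2,0,53],[0,0,-0.8,-2,-0.2,0,53]]]'; python3 st.py
python3 look.py 5
```

```text
t: 9.02
ee_pos: [623.6, 13.7, 169.7]
orientation: [-0.992, -1.313, 0.902]
force: [-0.9, -1.2, 0.5]
gripper_width: 0.533
t 9.02 q [-0.051  0.511  0.193  1.748 -0.534  0.981  1.946] pos [623.6  13.7 169.7] F [-0.9 -1.2  0.5] g 0.53
toolx [0.063 0.94  0.337] tooly [ 0.022  0.336 -0.942] toolz [-0.998  0.066 -0.   ]
```

View pics/side5.png

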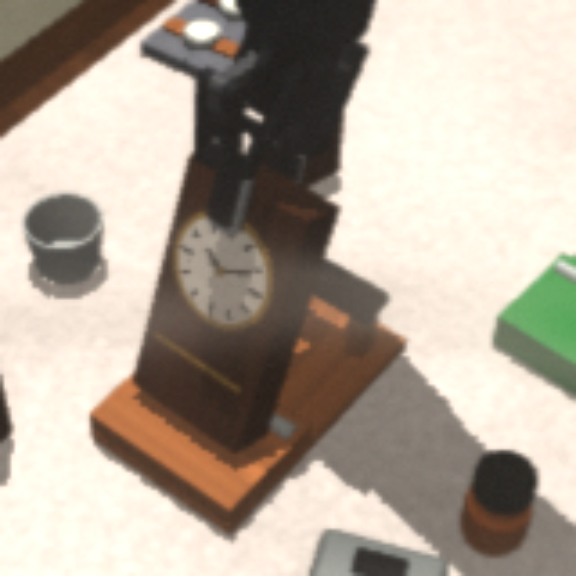

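View pics/wrist5.png

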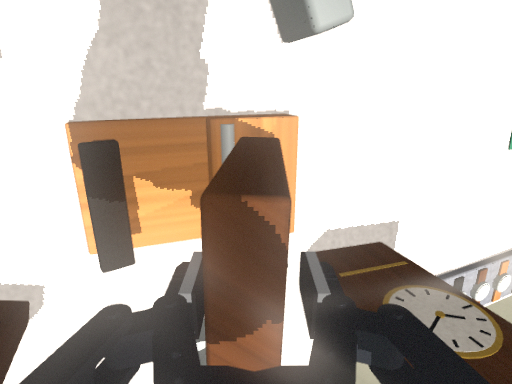

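```bash
python3 -m pendant '[[[0,0,-1,-2.4,-0.3,0,53],[0,0,-1,-2.4,-0.3,0,53],[0,0,-1,-2.4,-0.3,0,53],[0,0,-1,-2.4,-0.3,0,53],[0,0,-1,-2.4,-0.3,0,53],[0,0,-1,-2.4,-0.3,0,53],[0,0,-1,-2.4,-0.3,0,53],[0,0,-1,-2.4,-0.3,0,53],[0,0,-1,-2.4,-0.3,0,53],[0,0,-1,-2.4,-0.3,0,53],[0,0,-1,-2.4,-0.3,0,53],[0,0,-1,-2.4,-0.3,0,53],[0,0,-1,-2.4,-0.3,0,53],[0,0,-1,-2.4,-0.3,0,53],[0,0,-1,-2.4,-0.3,0,53],[0,0,-1,-2.4,-0.3,0,53],[0,0,-1,-2.4,-0.3,0,53],[0,0,-1,-2.4,-0.3,0,53],[0,0,-1,-2.4,-0.3,0,53],[0,0,-1,-2.4,-0.3,0,53]]]'; python3 st.py
python3 look.py 6
```

```text
t: 10.78
ee_pos: [620.6, -30.8, 151.5]
orientation: [-0.731, -1.431, 0.634]
force: [-0.3, -0.6, -0.5]
gripper_width: 0.532
t 10.78 q [ 0.252  0.641  0.083  1.709 -0.8    1.155  2.3  ] pos [620.6 -30.8 151.5] F [-0.3 -0.6 -0.5] g 0.53
toolx [0.051 0.768 0.639] tooly [ 0.042  0.637 -0.769] toolz [-0.998  0.066 -0.   ]
```

View pics/side6.png

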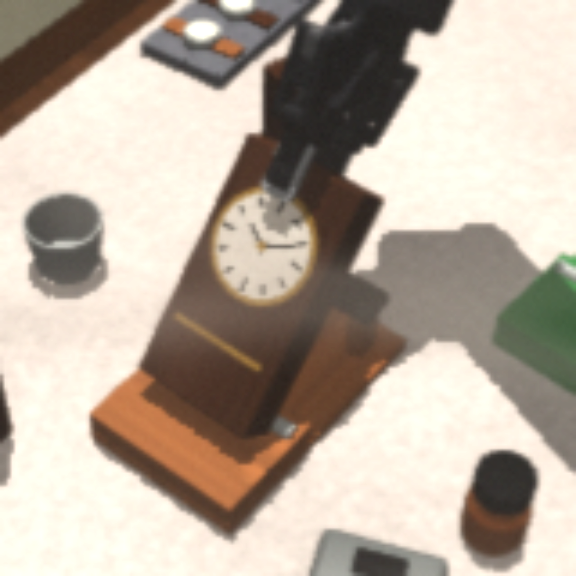

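View pics/wrist6.png

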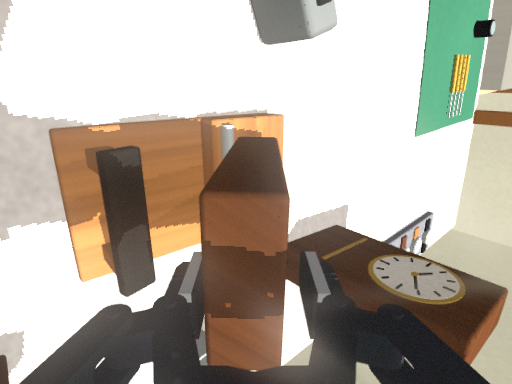

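```bash
python3 -m pendant '[[[0,0,-1,-2.4,-0.3,0,53],[0,0,-1,-2.4,-0.3,0,53],[0,0,-1,-2.4,-0.3,0,53],[0,0,-1,-2.4,-0.3,0,53],[0,0,-1,-2.4,-0.3,0,53],[0,0,-1,-2.4,-0.3,0,53],[0,0,-1,-2.4,-0.3,0,53],[0,0,-1,-2.4,-0.3,0,53],[0,0,-1,-2.4,-0.3,0,53],[0,0,-1,-2.4,-0.3,0,53],[0,0,-1,-2.4,-0.3,0,53],[0,0,-1,-2.4,-0.3,0,53],[0,0,-1,-2.4,-0.3,0,53],[0,0,-1,-2.4,-0.3,0,53],[0,0,-1,-2.4,-0.3,0,53],[0,0,-1,-2.4,-0.3,0,53],[0,0,-1,-2.4,-0.3,0,53],[0,0,-1,-2.4,-0.3,0,53]]]'; python3 st.py
python3 look.py 7
```

```text
t: 12.38
ee_pos: [618.5, -63.4, 123.1]
orientation: [-0.491, -1.506, 0.39]
force: [0.1, 0.4, -2.1]
gripper_width: 0.533
t 12.38 q [ 0.448  0.832  0.004  1.625 -0.933  1.357  2.499] pos [618.5 -63.4 123.1] F [ 0.1  0.4 -2.1] g 0.53
toolx [0.035 0.533 0.845] tooly [ 0.056  0.843 -0.534] toolz [-0.998  0.066 -0.   ]
```

View pics/side7.png

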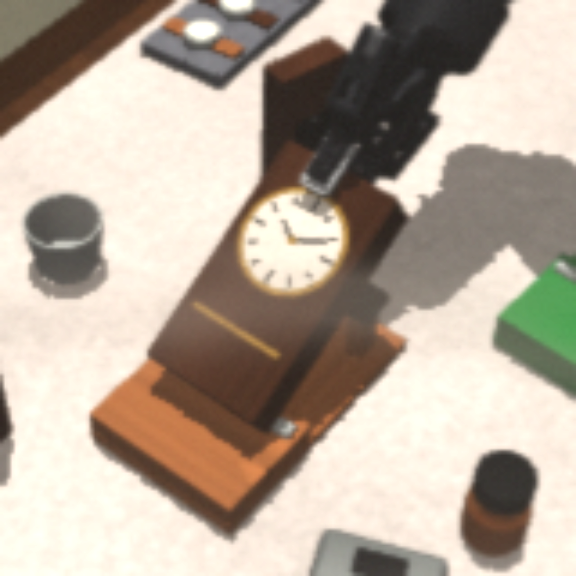

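View pics/wrist7.png

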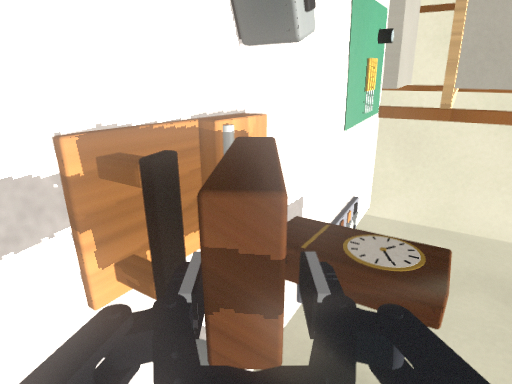

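```bash
python3 -m pendant '[[[0,0,-1,-2.4,-0.3,0,53],[0,0,-1,-2.4,-0.3,0,53],[0,0,-1,-2.4,-0.3,0,53],[0,0,-1,-2.4,-0.3,0,53],[0,0,-1,-2.4,-0.3,0,53],[0,0,-1,-2.4,-0.3,0,53],[0,0,-1,-2.4,-0.3,0,53],[0,0,-1,-2.4,-0.3,0,53],[0,0,-1,-2.4,-0.3,0,53],[0,0,-1,-2.4,-0.3,0,53],[0,0,-1,-2.4,-0.3,0,53],[0,0,-1,-2.4,-0.3,0,53]]]'; python3 st.py
python3 look.py 8
```

```text
t: 13.48
ee_pos: [617.4, -79.5, 99.0]
orientation: [-0.329, -1.541, 0.226]
force: [0.5, 0.1, -2.2]
gripper_width: 0.534
t 13.48 q [ 0.541  0.984 -0.047  1.546 -0.985  1.494  2.579] pos [617.4 -79.5  99. ] F [ 0.5  0.1 -2.2] g 0.53
toolx [0.023 0.346 0.938] tooly [ 0.062  0.936 -0.347] toolz [-0.998  0.066 -0.   ]
```

View pics/side8.png

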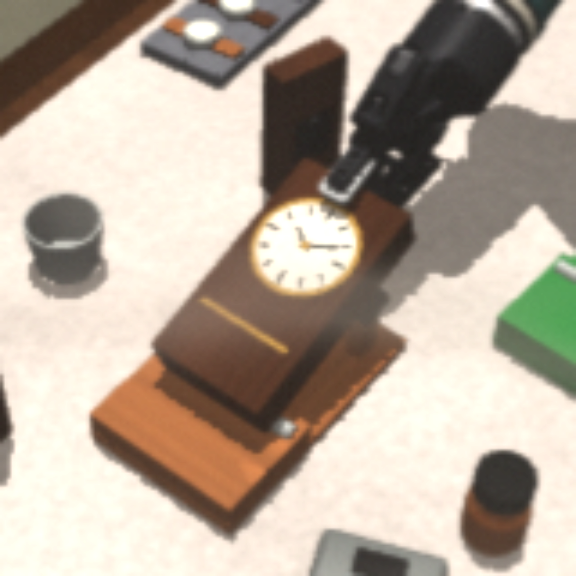

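View pics/wrist8.png

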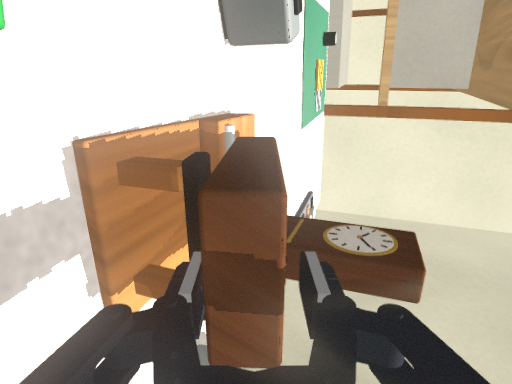

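```bash
python3 -m pendant '[[[0,0,-0.8,-1.9,-0.2,0,53],[0,0,-0.8,-1.9,-0.2,0,53],[0,0,-0.8,-1.9,-0.2,0,53],[0,0,-0.8,-1.9,-0.2,0,53],[0,0,-0.8,-1.9,-0.2,0,53]]]'; python3 st.py
python3 look.py 9
```

```text
t: 14.0
ee_pos: [617.2, -83.5, 90.6]
orientation: [-0.275, -1.549, 0.171]
force: [0.3, 0.5, -0.8]
gripper_width: 0.53
t 14.0 q [ 0.566  1.036 -0.063  1.517 -0.999  1.539  2.599] pos [617.2 -83.5  90.6] F [ 0.3  0.5 -0.8] g 0.53
toolx [0.018 0.28  0.96 ] tooly [ 0.064  0.958 -0.281] toolz [-0.998  0.066 -0.   ]
```

View pics/wrist9.png

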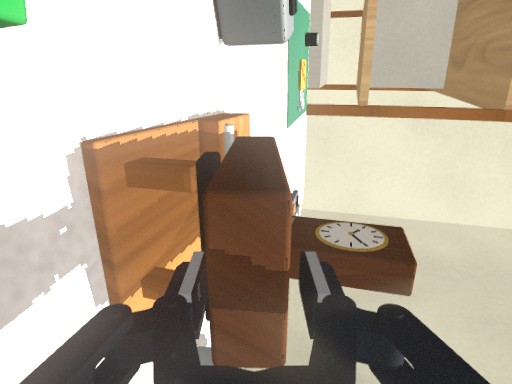

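```bash
python3 -m pendant '[[[0,0,-0.6,-1.5,0,0,56],[0,0,-0.6,-1.5,0,0,60],[0,0,0,-0.5,0,0,64],[0,0,0,0,0,0,66],[0,0,0,0,0,0,66]]]'; python3 st.py
python3 look.py 10
```

```text
t: 14.52
ee_pos: [617.1, -84.3, 87.3]
orientation: [-0.26, -1.552, 0.156]
force: [0.1, -0.4, -0.4]
gripper_width: 0.66
t 14.52 q [ 0.572  1.053 -0.068  1.508 -1.002  1.551  2.604] pos [617.1 -84.3  87.3] F [ 0.1 -0.4 -0.4] g 0.66
toolx [0.017 0.261 0.965] tooly [ 0.064  0.963 -0.262] toolz [-0.998  0.066 -0.   ]
```

View pics/wrist10.png

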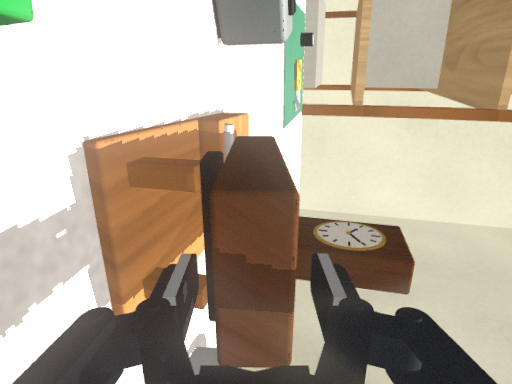

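View pics/side10.png

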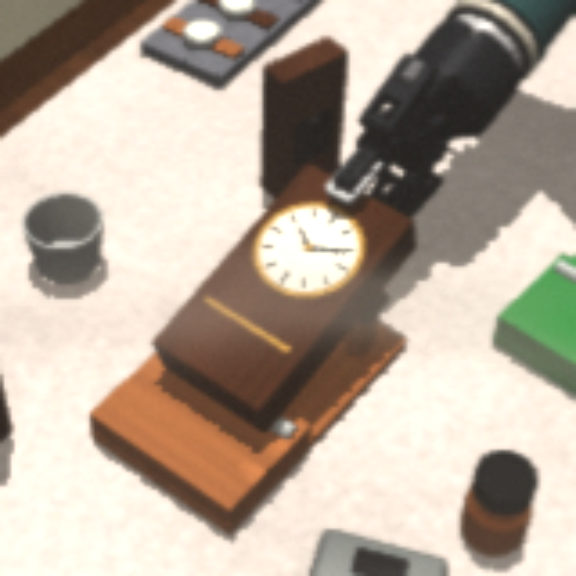

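```bash
python3 -m pendant '[[[0,0,0,0,-8,0,66],[0,0,0,0,-12,0,66],[0,0,0,0,-15,0,66],[0,0,0,0,-15,0,66],[0,0,0,0,-15,0,66],[0,0,0,0,-15,0,66],[0,0,0,0,0,0,66]]]'; python3 st.py
python3 look.py 11
python3 - <<'E'
from bench import env
from h import *
s=env.snapshot("top"); pickle.dump(s,open("top11.pkl","wb"))
cv2.imwrite("pics/top11.png",np.clip(cv2.resize(s["frame"][140:250,210:330],None,fx=5,fy=5)*1.5,0,255).astype(np.uint8))
for t in ["oil_jar","alarm_clock","parts_cup"]: print(t,[(r["p"],[round(c) for c in r["centre"]]) for r in env.recognise(t,s)])
E
```

```text
t: 15.2
ee_pos: [611.8, -166.7, 108.5]
orientation: [-0.267, -1.551, 0.155]
force: [0.1, -1.1, -0.5]
gripper_width: 0.663
t 15.2 q [ 0.643  1.064 -0.028  1.395 -0.953  1.671  2.563] pos [ 611.8 -166.7  108.5] F [ 0.1 -1.1 -0.5] g 0.66
toolx [0.018 0.266 0.964] tooly [ 0.069  0.961 -0.266] toolz [-0.997  0.071 -0.001]
oil_jar [(0.62, [438, 14, 63])]
alarm_clock [(0.87, [462, 115, 68]), (0.63, [616, -27, 93])]
parts_cup [(0.71, [817, -19, 15]), (0.47, [438, 12, 60])]
```

View pics/side11.png

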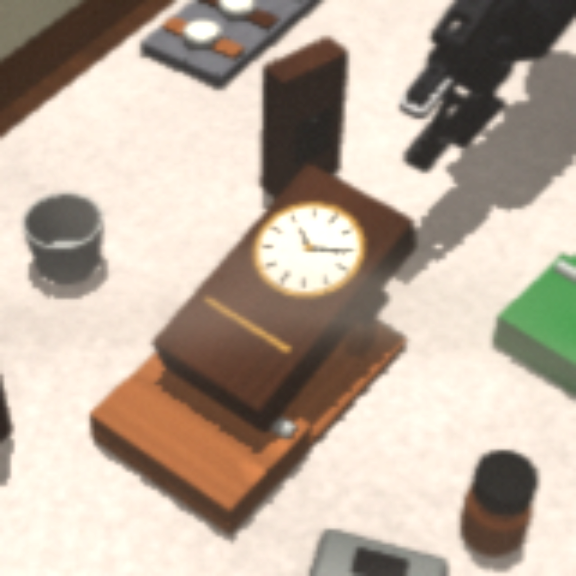

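View pics/top11.png

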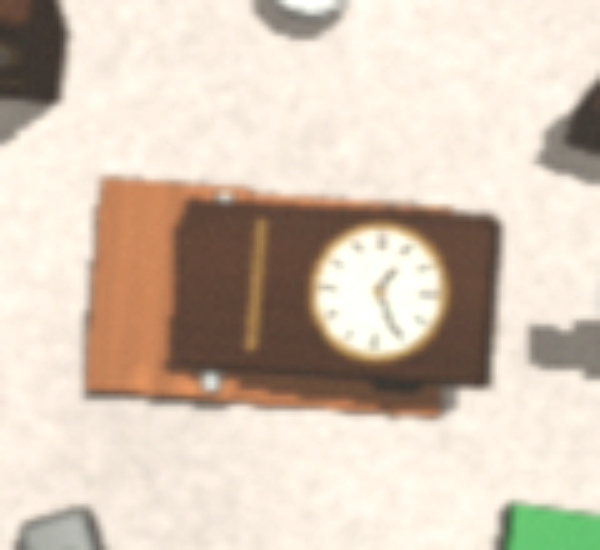

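Run:
```python
from h import *
s=pickle.load(open("top11.pkl","rb")); w=cloud(s)
O=np.array([623,35.5]); X=np.array([.066,.998]);Y=np.array([-.998,.066])
x=(w[...,:2]-O)@X; y=(w[...,:2]-O)@Y; z=w[...,2]
m=(x>-165)&(x<25)&(abs(y)<60)&(z>44)
m&=(z>60-0.268*x*0.5)|True
A=np.c_[x[m],y[m],np.ones(m.sum())]; b=z[m]
for _ in range(8):
    c=np.linalg.lstsq(A,b,rcond=None)[0]; r=abs(A@c-b); k=r<6; A,b=A[k],b[k]
print("plane slope deg",np.degrees(np.arctan(c[:2])),len(b))
P=A[:,:2].astype(np.float32); print("rect cradle",cv2.minAreaRect(P), "x",np.percentile(P[:,0],[.5,99.5]),"y",np.percentile(P[:,1],[.5,99.5]))
print("z at x=-100",c@[-100,0,1])
```

```text
plane slope deg [-15.11697225  -0.33454902] 1940
rect cradle ((-61.52417755126953, -0.5798416137695312), (90.21002197265625, 165.14556884765625), 89.15708923339844) x [-142.22847702   19.93722184] y [-44.95102392  44.65058393]
z at x=-100 100.66563703093635
```

```bash
python3 -c "
from bench import env
print(env.get_state()['t'],env.job_done())"
```

```text
the job is handed in; nothing more can be done
15.5 None
```

I tipped the mid-size wooden clock over the stop bar between two loosely open fingers. The dial-side finger pushed it past balance, and the other finger then carried its back down onto the pad. I opened the fingers, backed the gripper off along the clock's axis, and handed the job in at about 15.5 s.

**Clock position:** The last overhead depth check puts the clock dial up on bar and pad. Its face slopes 15.1° and it sits about 0.8° off the cradle's axes. It is 0.6 mm off centre, and its upper back edge is near cradle x = -153 mm, against the nominal -150.

**Bystanders:** The jar, alarm clock and cup read within about 2 mm of where they started. The recogniser also gave two weaker extra detections: an "alarm clock" on the laid clock, and a "cup" on the jar. I discounted both against the picture.

**Robot:** The gripper had moved about 85 mm back from where it held the clock. Contact-force readings stayed at about 2 N. No check failed.

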